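# Gauge a film core and hold it up to the archive camera

## Robot

A 6-joint arm with a two-finger parallel gripper is mounted at the origin on the work surface. World frame = base frame: x ahead of the robot, y to its left, z up, the work surface at z = 0. Lengths are in mm, angles in rad, forces in N, time in s.
With the tool pointing down it reaches from about 300 to 875 mm from the base axis. Payload 6.4 kg.
Tool frame: the origin (TCP) lies midway between the tips of the shut fingers; the grasp point (between the pads) lies 19 mm behind it (hold_point_z is the distance from the TCP to the grasp point, in mm); x points along the fingers, y is the direction in which the jaws open and shut, and the axes are right-handed (so a half turn about x gives the same grasp; the last joint's range is limited). The gripper opens to 88 mm and grips with 3 to 60 N. Pads are 18 mm wide; open, the fingers measure 123 mm over their backs; the gripper's body (75 mm by 187 mm) begins 45 mm behind the grasp point.
Start: joints at [-1.392, 0.181, 1.607, -0, 1.354, -0.206], TCP at [215.857, -532.961, 238.714] pointing down, gripper open.
Joint ranges: [-2.99, 2.99], [-0.89, 2.07], [0.3, 2.58], [-1.14, 4.28], [0, 2.63], [-3.12, 3.12]. Speed limits (rad/s): [2.57, 2.57, 3.01, 3.14, 3.14, 3.14].

## Interface

Orientations are given as [roll, pitch, yaw] about the fixed x, y, z axes, in that order (R = Rz(yaw) Ry(pitch) Rx(roll)).
In Python, from rig import get_state, read_camera, camera_params, hand_in, hold_point_z gives the robot as it stands.
- The arm moves only by the shell command python3 -m jog 'ROWS' [FORCE]. ROWS is JSON, a list of rows, each an object with "turn": the turn, a rotation vector about the tool's x, y, z in rad, a list of three; "offset": the shift along the tool's x, y, z in cm, a list of three; "jaw": the opening, from -1 (shut) to 1 (fully open), so that 0 is half open. A call has 1 to 8 rows; each row is the pose to reach, as a shift and turn from the pose measured when the call began, along the tool's axes at that moment; what a row does not reach only later rows make up. A row lasts 1/10 s, in which the tool goes at most 50 mm and 8.59 degrees, less where a joint would pass 70% of its speed; a pose out of reach is approached as far as the arm can. A call with a gripper value outside its range is refused whole. The fingers move at their own pace and stop on an object; FORCE is the grip in N (left out, the last holds). Time passes only in rows, so rows that repeat a pose let the fingers close. It gives the time, the measured TCP pose, the force and the opening at its end, in the units of the state.
- get_state(): the state, without advancing time (a new reading comes with each control period).
- read_camera(name): name is "side" or "top"; returns the picture (420x560x3 uint8, blue, green, red); there is no depth.
- camera_params(name): a dict with "fov_y" (degrees; the focal length in pixels is half the picture's height over the tangent of half this angle, whatever the lens; pixels are square), "cx", "cy" (the principal point, pixels), "D" ([k1, k2, p1, p2, k3] as OpenCV has them; the pictures are not rectified), "cam_to_world" (4x4, takes a point from camera to world coordinates). Camera axes: x right, y down, z forward; pixel columns grow to the right and rows downward; lengths in mm; the calibration is good to about 2 mm. A picture is of the moment at which its call begins. camera_params takes no time and is no camera call.
- hand_in(): hands the job in, once; it reports no verdict.
The state is a dict: "time_s": time; "joints": joint angles; "qd": joint speeds; "joint_efforts": joint torques, N m; "ee_pos": TCP position; "tcp_rot": TCP orientation; "force": force on the tool from outside, world axes, zero at the start; "ft_torque": the same for the moment, N m; "width": finger opening in mm.
Only numpy, scipy, OpenCV 4.12 (cv2) and the standard library are available. Lean on these libraries where they do the work, as an engineer would, in place of code of your own. Each camera call takes 0.05 s, during which the arm holds its last target. There are 200 camera calls.

## Task

In the film archive, take the tall film core (the white tube twice as tall as the other two), slide it down over the gauge pin until it sits fully home on the plate to check that its hole has not shrunk, then take it off and hold it in the air in front of the inspection camera: centred in line with the lens, about 12 cm from the glass, with its open end facing squarely into the lens. Finish while holding it there still in the gripper, without letting go; leave the other cores, the film can and the cassette where they lie.

Things in the scene. Friction and masses are not known exactly. Their poses are not given: they have to be found in the camera images.
- core_tall: the tall film core: a plain white plastic tube, 50 mm outside diameter, 26 mm hole right through, 35 mm tall, about 45 g, standing loose on the bench on one of its flat ends; origin at the centre of its underside, z along its hole, up at the start. A narrow dark slot line runs up its side and has no importance
- core_mid (a point): the middle of the tall core, on its axis, 17.5 mm above its underside; same axes as the core
- core_short_a: a short film core: same white plastic tube (50 mm outside, 26 mm hole) but only 16 mm tall, about 20 g, lying flat on the bench on one end; origin at the centre of its underside, z along its hole. A bystander: leave it alone
- core_short_b: a short film core: same white plastic tube (50 mm outside, 26 mm hole) but only 16 mm tall, about 20 g, lying flat on the bench on one end; origin at the centre of its underside, z along its hole. A bystander: leave it alone
- gauge: the gauge, fixed to the bench: a dark steel plate 90 x 90 x 12 mm with one upright bright steel pin at its centre; the pin is 23 mm in diameter and rises 48 mm above the plate (60 mm above the bench), its top 10 mm tapering to 10 mm in diameter; origin under the centre of the plate at bench level, z up
- gauge_seat (a point): the foot of the gauge pin: on the pin's axis, at the plate's upper face, 12 mm above the bench, z up. A core that is fully home has its underside here
- camera_stand: the inspection camera's stand, fixed to the bench: a dark disc 100 mm in diameter with two aluminium uprights about 115 mm high that carry the camera between them; origin under the centre of the disc at bench level, z up; the camera faces the stand's -x side
- camera_head: the camera: a black 50 mm cube with a round lens barrel (38 mm diameter), fixed in the stand, aimed upwards and leaning 35 degrees from the vertical towards the stand's -x side; origin at the cube's centre, 100 mm above the bench, z along the line of sight, out of the lens
- lens_glass (a point): the centre of the lens glass, 50 mm from the camera cube's centre along the line of sight; z along the line of sight, out of the lens
- view_point (a point): the point in the air on the line of sight, 130 mm out from the lens glass (about 247 mm above the bench), where the middle of the tall core belongs (its near end is then 112 mm from the glass); z along the line of sight, away from the lens: the core's hole is to lie along it, either end towards the lens
- film_can: a closed round aluminium film can lying flat, 180 mm in diameter, 24 mm high (25 mm at a raised rib on its lid), 0.55 kg, loose; origin at the centre of its underside. A bystander
- cassette: a black video cassette lying flat, 104 (x) x 188 (y) x 25 mm high, 0.25 kg, loose; origin at the centre of its underside. A bystander
Things that resemble listed ones, but are neither listed nor needed, are in the scene too. Leave any orange or yellow look-alike of the camera_stand alone.

How it is judged (in metres and radians):
On the way:
1. the tall core is fully home on the gauge pin (horizontal distance between core_tall and gauge_seat below 0.005 m and z of core_tall in the frame of gauge_seat below 0.003 m and angle between the z axis of core_tall and the z axis of gauge, either way round below 0.08 rad), for 0.2 s.
At the end, for the whole second after the job is handed in: The fingers still hold the tall core, at rest, over 180 mm above the bench, touching neither camera nor gauge; its middle is within 20 mm sideways of the line of sight (each way) and within 25 mm of 130 mm from the glass; its axis is within 0.2 rad of the line of sight (x of core_mid in the frame of view_point between -0.02 and 0.02 m and y of core_mid in the frame of view_point between -0.02 and 0.02 m and z of core_mid in the frame of view_point between -0.025 and 0.025 m and angle between the z axis of core_tall and the z axis of view_point, either way round below 0.2 rad and height (world z) of core_mid above 0.18 m and contact force between the fingers and core_tall above 1 N and contact force between core_tall and camera_stand below 0.05 N and contact force between core_tall and gauge below 0.05 N and linear speed of core_tall below 0.02 m/s); the arm keeps its last pose, push and grip.
It fails at once if another core, the film can or the cassette is shifted by more than 20 mm (distance of any of core_short_a, core_short_b, film_can, cassette from where it was at the start of the episode above 0.02 m).
It also fails if it takes over 45 s, if anything falls off the work surface, if the arm or the gripper's body presses on something with over 40 N, if the wrist force passes 120 N, or if a joint passes its speed limit or range.

## Working session

There is one attempt and no reset: what is moved stays moved. The work goes in short steps, Python scripts to look and compute and a shell command to move; the robot and the scene stay as the last step left them, time stands still between calls to the robot, and variables do not carry over. Pictures are saved under pics/ and viewed, about 8 in all and at most 12, crops included, and the job is handed in when it is done.

```bash
mkdir -p pics; ls; python3 - <<'E'
from rig import *
import cv2
for n in("side","top"):
    cv2.imwrite(f"pics/{n}0.png",read_camera(n)); p=camera_params(n); print(n,p)
print(get_state(),hold_point_z)
E
```

```text
pics
side {'fov_y': 45.82960721848861, 'cx': 275.04535357476254, 'cy': 206.0418281148607, 'D': array([-0.10440623,  0.        ,  0.        ,  0.        ,  0.        ]), 'cam_to_world': array([[-8.01241205e-01, -4.20683048e-01,  4.25485962e-01,
        -2.37015419e+01],
       [-5.98035984e-01,  5.85771470e-01, -5.47014393e-01,
         6.29151841e+02],
       [-1.91178554e-02, -6.92746387e-01, -7.20927840e-01,
         1.13482781e+03],
       [ 0.00000000e+00,  0.00000000e+00,  0.00000000e+00,
         1.00000000e+00]])}
top {'fov_y': 53.944658791572245, 'cx': 281.26699483417394, 'cy': 202.73898439745895, 'D': array([-0.12087481,  0.        ,  0.        ,  0.        ,  0.        ]), 'cam_to_world': array([[-1.19738003e-01, -9.70058626e-01,  2.11303273e-01,
         3.00672668e+02],
       [-9.92791769e-01,  1.18113383e-01, -2.03404208e-02,
        -7.64092018e+01],
       [-5.22634381e-03, -2.12215671e-01, -9.77208880e-01,
         1.36433159e+03],
       [ 0.00000000e+00,  0.00000000e+00,  0.00000000e+00,
         1.00000000e+00]])}
{'time_s': 0.1, 'joints': array([-1.39232636e+00,  1.81456987e-01,  1.60786665e+00, -6.22213205e-06,
        1.35376185e+00, -2.06307978e-01]), 'qd': array([-0.00074823, -0.00021014, -0.00250894,  0.00087202, -0.00010228,
        0.00023092]), 'joint_efforts': array([ 6.59933103e-04, -4.34816515e+01, -3.42699659e+01,  7.04725413e-02,
        3.39610828e-02, -4.73877492e-05]), 'ee_pos': array([ 215.7563116 , -532.49816511,  237.92568856]), 'tcp_rot': array([-1.77303546,  1.56930348,  1.75333648]), 'force': array([-0.7580296 , -1.57870653,  0.30040867]), 'ft_torque': array([0.05413428, 0.01702897, 0.03222881]), 'width': 87.93844252080261} 18.700000000000003
```

View pics/side0.png

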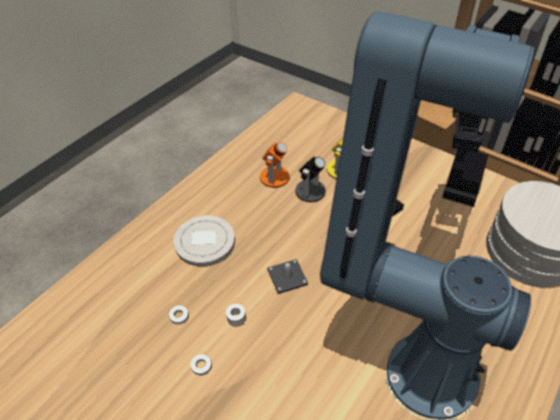

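View pics/top0.png

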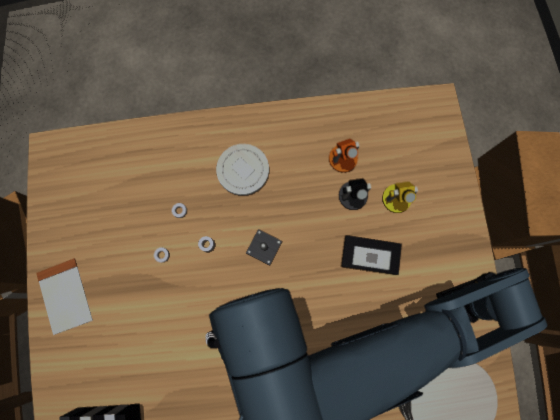

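The side view shows the tall core at about (236,314), the gauge at (288,275) and the dark stand at (311,185). In the top view they are at (206,244), (264,247) and (353,194). The orange and yellow stands are decoys. Next I'll measure with masks and view enlarged crops.

```bash
cat > h.py <<'E'
import numpy as np, cv2
from rig import *
from scipy.spatial.transform import Rotation as Rn
def KD(n):
    p=camera_params(n); f=210/np.tan(np.radians(p["fov_y"]/2))
    return np.array([[f,0,p["cx"]],[0,f,p["cy"]],[0,0,1.]]),p["D"],p["cam_to_world"]
def ray(n,uv):
    K,D,T=KD(n); q=cv2.undistortPoints(np.array([[uv]],float),K,D)[0,0]
    return T[:3,3],T[:3,:3]@np.r_[q,1]
def onz(n,uv,z):
    o,d=ray(n,uv); return o+d*(z-o[2])/d[2]
def tri(a,b):
    A=[];B=[]
    for n,uv in(("side",a),("top",b)):
        o,d=ray(n,uv); d=d/np.linalg.norm(d); P=np.eye(3)-np.outer(d,d); A.append(P);B.append(P@o)
    x=np.linalg.lstsq(np.vstack(A),np.hstack(B),rcond=None)[0]
    return x,[np.linalg.norm(a@x-b) for a,b in zip(A,B)]
def proj(n,X):
    K,D,T=KD(n); Ti=np.linalg.inv(T)
    return cv2.projectPoints(np.atleast_2d(X).astype(float),Ti[:3,:3],Ti[:3,3],K,D)[0][:,0]
E
python3 - <<'E'
from h import *
S=cv2.imread("pics/side0.png");T=cv2.imread("pics/top0.png")
def c(I,u,v,h=22): return cv2.resize(I[v-h:v+h,u-h:u+h],(260,260),interpolation=cv2.INTER_CUBIC)
cv2.imwrite("pics/crops.png",np.vstack([np.hstack([c(T,206,244),c(T,264,247),c(T,358,192)]),np.hstack([c(S,236,314),c(S,288,275),c(S,311,180,26)])]))
for n,I in(("side",S),("top",T)):
    hsv=cv2.cvtColor(I,cv2.COLOR_BGR2HSV)
    for nm,m in(("white",(hsv[...,1]<60)&(hsv[...,2]>130)),("dark",hsv[...,2]<75)):
        k,l,s,ce=cv2.connectedComponentsWithStats(m.astype(np.uint8))
        for i in range(1,k):
            x,y,w,h,a=s[i]
            if 60<a<3000 and 100<y<400: print(n,nm,s[i],ce[i].round(1),onz(n,ce[i],12).round(0))
E
```

```text
side white [315 157  10  10  72] [319.7 161.8] [ 640. -480.   12.]
side white [ 173  215   62   48 2276] [203.6 238.7] [731.   9.  12.]
side white [384 256  56  37 823] [413.1 273.6] [ 171. -238.   12.]
side white [169 305  20  18 222] [178.1 313.6] [612. 240.  12.]
side white [226 304  19  17 224] [235. 312.] [494. 147.  12.]
side white [190 354  22  21 272] [200.4 363.7] [468. 310.  12.]
side white [389 372  14  22 134] [395.4 380.2] [65. 69. 12.]
side white [548 388  12  32 203] [555.4 408.5] [-280.  -80.   12.]
side white [401 392  29  22 181] [415.3 401.5] [ 2. 89. 12.]
side dark [297 158  28  44 541] [311.9 181.1] [ 609. -385.   12.]
side dark [499 209  25  43 292] [507.6 231.8] [   4. -546.   12.]
side dark [492 225  24  42 255] [500.7 247.9] [  -0. -472.   12.]
top white [ 216  144   53   50 2070] [242.  168.4] [729.  14.  12.]
top white [172 203  14  14 109] [178.4 209.4] [612. 243.  12.]
top white [198 236  15  15 122] [205.2 243.1] [488. 161.  12.]
top white [154 247  14  16 124] [160.4 254.2] [468. 313.  12.]
top white [353 247  37  22 535] [371.1 257.6] [ 375. -375.   12.]
top white [  39  267   53   68 2306] [ 64.9 300.7] [348. 652.  12.]
top dark [339 179  30  31 620] [352.9 194.3] [ 593. -348.   12.]
top dark [247 231  35  34 644] [263.5 247.2] [452. -29.  12.]
top dark [ 341  235   61   40 1136] [370.8 253. ] [ 389. -377.   12.]
top dark [334 294  86  29 493] [381.8 309.7] [ 204. -384.   12.]
```

View pics/crops.png

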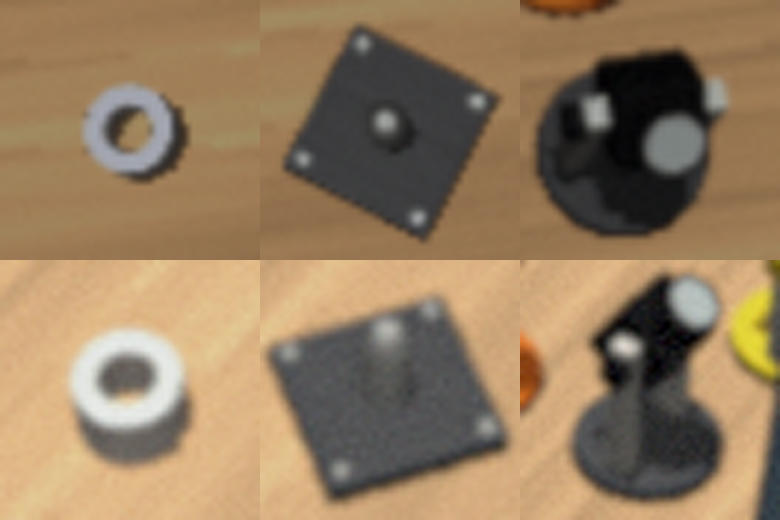

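```bash
python3 - <<'E'
from h import *
def t(x,y,c0,r0,u,v,h=22): s=260/(2*h); return np.array([u-h+(x-260*c0+.5)/s-.5, v-h+(y-260*r0+.5)/s-.5])
T=lambda x,y,c:t(x,y,c,0,*[(206,244),(264,247),(358,192)][c])
S=lambda x,y,c:t(x,y,c,1,*[(236,314),(288,275),(311,180)][c],h=26 if c==2 else 22)
pr=lambda *a:print(*[np.round(v,1) if not isinstance(v,str) else v for v in a])
pr("core",tri(S(128,380,0),T(128,129,0))[0],onz("top",(205.2,243.1),35),onz("side",S(128,380,0),35))
pr("pin",tri(S(387,328,1),T(385,121,1)),onz("top",T(385,121,1),60),onz("side",S(387,328,1),60))
c=[onz("top",T(*q,1),12) for q in((358,25),(498,97),(425,241),(284,168))]; pr("plate top",np.mean(c,0),[np.linalg.norm(c[i]-c[i-1]) for i in range(4)])
d=[onz("side",S(*q,1),12) for q in((268,346),(440,297),(508,440),(332,489))]; pr("plate side",np.mean(d,0),[np.linalg.norm(d[i]-d[i-1]) for i in range(4)])
L,r=tri((319.7,161.8),T(673,145,2)); pr("lens",L,r, "expect z",100+50*np.cos(np.radians(35)))
pr("disc",onz("top",T(622,150,2),10),onz("side",S(647,447,2),10))
a,b=onz("top",T(598,110,2),115),onz("top",T(715,96,2),115); pr("uprights",a,b,(a+b)/2,np.linalg.norm(a-b),np.degrees(np.arctan2(*(b-a)[1::-1])))
pr("uprightside",onz("side",S(625,346,2),115))
print(Rn.from_euler("xyz",get_state()["tcp_rot"]).as_matrix().round(3))
E
```

```text
core [483.1 156.7  36.2] [484.8 157.3  35. ] [483.1 156.   35. ]Traceback (most recent call last):
  File "<stdin>", line 7, in <module>
  File "<stdin>", line 5, in <lambda>
    return _wrapfunc(a, 'round', decimals=decimals, out=out)
    return _wrapit(obj, method, *args, **kwds)
    conv = _array_converter(obj)
ValueError: setting an array element with a sequence. The requested array has an inhomogeneous shape after 1 dimensions. The detected shape was (2,) + inhomogeneous part.
```

```bash
python3 - <<'E'
from h import *
def t(x,y,c0,r0,u,v,h=22): s=260/(2*h); return np.array([u-h+(x-260*c0+.5)/s-.5, v-h+(y-260*r0+.5)/s-.5])
T=lambda x,y,c:t(x,y,c,0,*[(206,244),(264,247),(358,192)][c])
S=lambda x,y,c:t(x,y,c,1,*[(236,314),(288,275),(311,180)][c],h=26 if c==2 else 22)
np.set_printoptions(precision=1,suppress=True)
pr=print
pr("pin",tri(S(387,328,1),T(385,121,1)),onz("top",T(385,121,1),60),onz("side",S(387,328,1),60))
c=[onz("top",T(*q,1),12) for q in((358,25),(498,97),(425,241),(284,168))]; pr("plate top",np.mean(c,0),[np.linalg.norm(c[i]-c[i-1]) for i in range(4)])
d=[onz("side",S(*q,1),12) for q in((268,346),(440,297),(508,440),(332,489))]; pr("plate side",np.mean(d,0),[np.linalg.norm(d[i]-d[i-1]) for i in range(4)])
L,r=tri((319.7,161.8),T(673,145,2)); pr("lens",L,r, "expect z",100+50*np.cos(np.radians(35)))
pr("disc",onz("top",T(622,150,2),10),onz("side",S(647,447,2),10))
a,b=onz("top",T(598,110,2),115),onz("top",T(715,96,2),115); pr("uprights",a,b,(a+b)/2,np.linalg.norm(a-b),np.degrees(np.arctan2(*(b-a)[1::-1])))
pr("uprightside",onz("side",S(625,346,2),115))
np.set_printoptions(precision=4,suppress=True)
print(Rn.from_euler("xyz",get_state()["tcp_rot"]).as_matrix())
E
```

```text
pin (array([453. , -29. ,  63.3]), [np.float64(0.2033667225295742), np.float64(0.20336672252939184)]) [453.5 -28.8  60. ] [454.2 -31.1  60. ]
plate top [452.5 -29.8  12. ] [np.float64(89.71976224495555), np.float64(88.32056924212513), np.float64(89.38065066653361), np.float64(88.13845743862663)]
plate side [453.8 -30.4  12. ] [np.float64(87.07841243506337), np.float64(87.20007553954022), np.float64(88.78274792256417), np.float64(85.49611261419497)]
lens [ 561.  -347.5  146.6] [np.float64(0.16489046311338051), np.float64(0.16489046311281103)] expect z 140.9576022144496
disc [ 591.  -348.1   10. ] [ 588.7 -344.2   10. ]
uprights [ 591.5 -317.8  115. ] [ 591.6 -381.1  115. ] [ 591.6 -349.5  115. ] 63.35034325897863 -89.89889038520624
uprightside [ 591.7 -318.7  115. ]
[[-0.0003  0.3754 -0.9269]
 [ 0.0015 -0.9269 -0.3754]
 [-1.     -0.0015 -0.0003]]
```

```bash
python3 -m jog '[{"turn":[0,0,0],"offset":[0,-26.9,-25.4],"jaw":1},{"turn":[0,0,0],"offset":[0,-26.9,-25.4],"jaw":1},{"turn":[0,0,0],"offset":[0,-26.9,-25.4],"jaw":1},{"turn":[0,0,0],"offset":[0,-26.9,-25.4],"jaw":1},{"turn":[0,0,0],"offset":[0,-26.9,-25.4],"jaw":1},{"turn":[0,0,0],"offset":[0,-26.9,-25.4],"jaw":1},{"turn":[0,0,0],"offset":[0,-26.9,-25.4],"jaw":1},{"turn":[0,0,0],"offset":[0,-26.9,-25.4],"jaw":1}]' 20
cat > d.py <<'E'
from h import *
import sys
# world TCP target -> offset (cm) and turn in tool axes; optional tilt (deg) of tool x toward +x world
def go(P,tilt=0,yawkeep=True):
    s=get_state(); R=Rn.from_euler("xyz",s["tcp_rot"]); x=np.array([np.sin(np.radians(tilt)),0,-np.cos(np.radians(tilt))])
    cur=R.as_matrix()[:,0]; v=np.cross(cur,x); n=np.linalg.norm(v); w=v/n*np.arctan2(n,cur@x) if n>1e-9 else v
    print("t",s["time_s"],"pos",s["ee_pos"].round(1),"off_cm",(R.inv().apply(np.array(P)-s["ee_pos"])/10).round(2),"turn",R.inv().apply(w).round(3),"F",s["force"].round(1),"w",round(s["width"],1),"j",s["joints"].round(2))
if __name__=="__main__": go([float(a) for a in sys.argv[1:4]],float(sys.argv[4]) if len(sys.argv)>4 else 0)
E
python3 d.py 484 157 120
```

```text
time_s: 0.9
ee_pos: [350.6, -184.2, 238.1]
tcp_rot: [-1.891, 1.568, 1.638]
force: [0.4, -0.9, -0.2]
width: 88.0
t 0.9 pos [ 350.6 -184.2  238.1] off_cm [ 11.9  -26.51 -25.23] turn [-0.    -0.001  0.003] F [ 0.4 -0.9 -0.2] w 88.0 j [-0.79 -0.25  2.02  0.    1.37  0.4 ]
```

```bash
python3 -m jog '[{"turn":[0,0,0],"offset":[11.9,-26.5,-25.2],"jaw":1},{"turn":[0,0,0],"offset":[11.9,-26.5,-25.2],"jaw":1},{"turn":[0,0,0],"offset":[11.9,-26.5,-25.2],"jaw":1},{"turn":[0,0,0],"offset":[11.9,-26.5,-25.2],"jaw":1},{"turn":[0,0,0],"offset":[11.9,-26.5,-25.2],"jaw":1},{"turn":[0,0,0],"offset":[11.9,-26.5,-25.2],"jaw":1},{"turn":[0,0,0],"offset":[11.9,-26.5,-25.2],"jaw":1},{"turn":[0,0,0],"offset":[11.9,-26.5,-25.2],"jaw":1}]'
python3 d.py 484 157 120
```

```text
time_s: 1.7
ee_pos: [483.5, 159.4, 118.7]
tcp_rot: [-1.549, 1.568, 1.982]
force: [1.4, -0.3, 0.3]
width: 87.9
t 1.7 pos [483.5 159.4 118.7] off_cm [-0.13  0.24  0.05] turn [-0.     0.     0.003] F [ 1.4 -0.3  0.3] w 87.9 j [0.08 0.18 1.87 0.   1.09 1.26]
```

```bash
python3 -m jog '[{"turn":[0,0,0],"offset":[2,0.2,0],"jaw":1},{"turn":[0,0,0],"offset":[2,0.2,0],"jaw":1},{"turn":[0,0,0],"offset":[2,0.2,0],"jaw":1}]'
python3 d.py 484 157 120; python3 - <<'E'
from h import *
s=get_state(); I=[]
for n in("side","top"):
    p=proj(n,[483.8,156.7,35])[0].astype(int); im=read_camera(n); t=proj(n,s["ee_pos"])[0]; print(n,p,t)
    I.append(cv2.resize(im[p[1]-40:p[1]+40,p[0]-40:p[0]+40],(400,400),interpolation=cv2.INTER_CUBIC))
cv2.imwrite("pics/pre.png",np.hstack(I))
E
```

```text
time_s: 2.0
ee_pos: [483.5, 157.4, 98.3]
tcp_rot: [-1.057, 1.567, 2.473]
force: [0.3, -1.6, 0.7]
width: 88.1
t 2.0 pos [483.5 157.4  98.3] off_cm [-2.17  0.05 -0.03] turn [0.    0.002 0.004] F [ 0.3 -1.6  0.7] w 88.1 j [0.08 0.21 1.88 0.   1.05 1.26]
side [234 311] [232.74002872 298.52285127]
top [205 243] [201.40616017 241.12975109]
```

View pics/pre.png

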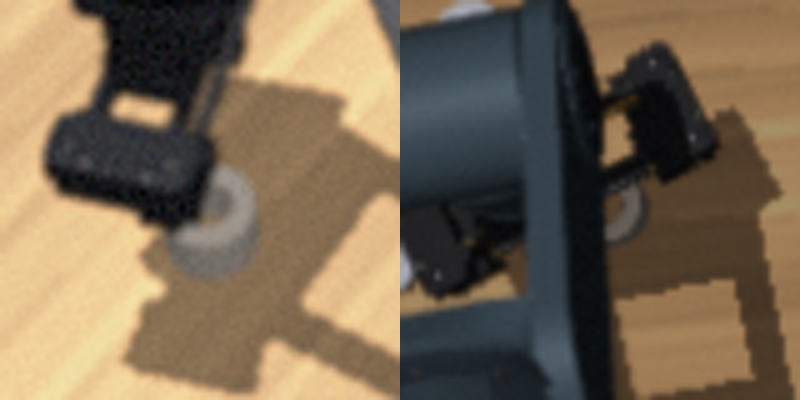

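The gripper straddles the core: in the left crop (side view) the core is at about (212,225), just below the fingers, which agrees with the estimate. I'll descend and grip.

```bash
python3 -m jog '[{"turn":[0,0,0],"offset":[4.5,0.05,0],"jaw":1},{"turn":[0,0,0],"offset":[7.5,0.05,0],"jaw":1},{"turn":[0,0,0],"offset":[9.2,0.05,0],"jaw":1},{"turn":[0,0,0],"offset":[9.2,0.05,0],"jaw":1},{"turn":[0,0,0],"offset":[9.2,0.05,0],"jaw":0.3},{"turn":[0,0,0],"offset":[9.2,0.05,0],"jaw":0},{"turn":[0,0,0],"offset":[9.2,0.05,0],"jaw":0},{"turn":[0,0,0],"offset":[9.2,0.05,0],"jaw":0}]' 20
python3 d.py 484 157 6
```

```text
time_s: 2.9
ee_pos: [485.7, 156.8, 8.7]
tcp_rot: [-2.525, 1.567, 1.004]
force: [0.2, 0.8, 0.5]
width: 58.2
t 2.9 pos [485.7 156.8   8.7] off_cm [ 0.27 -0.08  0.15] turn [ 0.    -0.003  0.002] F [0.2 0.8 0.5] w 58.2 j [0.08 0.38 1.9  0.   0.86 1.26]
```

```bash
python3 -m jog '[{"turn":[0,0,0],"offset":[0.2,-0.05,0.1],"jaw":-0.3},{"turn":[0,0,0],"offset":[0.2,-0.05,0.1],"jaw":-0.3},{"turn":[0,0,0],"offset":[0.2,-0.05,0.1],"jaw":-0.3},{"turn":[0,0,0],"offset":[0.2,-0.05,0.1],"jaw":-0.3},{"turn":[0,0,0],"offset":[0.2,-0.05,0.1],"jaw":-0.3}]' 20
python3 d.py 453.2 -29.7 100
```

```text
time_s: 3.4
ee_pos: [485.3, 157.0, 7.5]
tcp_rot: [-2.79, 1.566, 0.739]
force: [-1.8, -0.1, 5.9]
width: 49.6
t 3.4 pos [485.3 157.    7.5] off_cm [-9.32 16.05 10.  ] turn [-0.    -0.004  0.002] F [-1.8 -0.1  5.9] w 49.6 j [0.08 0.38 1.91 0.   0.85 1.26]
```

```bash
python3 -m jog '[{"turn":[0,0,0],"offset":[-5,0,0],"jaw":-0.3},{"turn":[0,0,0],"offset":[-10,0,0],"jaw":-0.3},{"turn":[0,0,0],"offset":[-10,4,2.5],"jaw":-0.3},{"turn":[0,0,0],"offset":[-10,8,5],"jaw":-0.3},{"turn":[0,0,0],"offset":[-10,12,7.5],"jaw":-0.3},{"turn":[0,0,0],"offset":[-10,15,9.3],"jaw":-0.3},{"turn":[0,0,0],"offset":[-10,16.05,10],"jaw":-0.3},{"turn":[0,0,0],"offset":[-10,16.05,10],"jaw":-0.3}]' 20
python3 -m jog '[{"turn":[0,0,0],"offset":[0,0,0],"jaw":-0.3},{"turn":[0,0,0],"offset":[0,0,0],"jaw":-0.3}]'
python3 d.py 453.2 -29.7 80; python3 - <<'E'
from h import *
s=get_state(); I=[]
for n in("side","top"):
    p=proj(n,[453,-30,75])[0].astype(int); im=read_camera(n); t=proj(n,[453,-30,60])[0]; print(n,p,t)
    cv2.imwrite(f"pics/g_{n}.png",im)
    I.append(cv2.resize(im[p[1]-30:p[1]+30,p[0]-30:p[0]+30],(400,400),interpolation=cv2.INTER_CUBIC))
cv2.imwrite("pics/g.png",np.hstack(I))
E
```

```text
time_s: 4.2
ee_pos: [453.0, -30.8, 106.8]
tcp_rot: [-2.784, 1.566, 0.742]
force: [0.8, 1.1, -0.4]
width: 50.0
time_s: 4.4
ee_pos: [453.0, -29.5, 106.7]
tcp_rot: [-2.686, 1.566, 0.841]
force: [0.7, -0.0, -0.1]
width: 49.9
t 4.4 pos [453.  -29.5 106.7] off_cm [2.67 0.03 0.  ] turn [-0.    -0.004  0.002] F [ 0.7 -0.  -0.1] w 49.9 j [-0.33  0.08  2.02  0.01  1.04  0.85]
side [287 261] [287.19967985 264.57861554]
top [262 244] [263.12576768 245.18041921]
```

View pics/g.png

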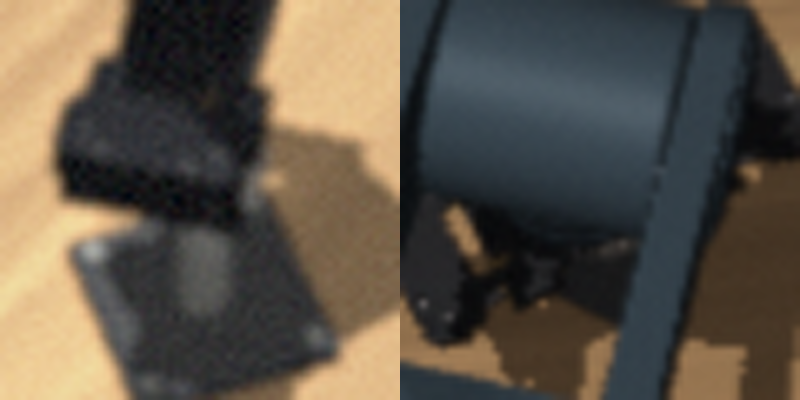

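The side crop shows the pin at about (205,265) below the fingers. The core itself is hidden behind a finger. I'll descend into the taper slowly and watch the force.

```bash
python3 -m jog '[{"turn":[0,0,0],"offset":[2,0.03,-0.1],"jaw":-0.3},{"turn":[0,0,0],"offset":[3.5,0.03,-0.1],"jaw":-0.3},{"turn":[0,0,0],"offset":[4,0.03,-0.1],"jaw":-0.3},{"turn":[0,0,0],"offset":[4.4,0.03,-0.1],"jaw":-0.3},{"turn":[0,0,0],"offset":[4.7,0.03,-0.1],"jaw":-0.3},{"turn":[0,0,0],"offset":[4.7,0.03,-0.1],"jaw":-0.3}]' 20
python3 d.py 453.2 -29.7 19
```

```text
time_s: 5.1
ee_pos: [454.4, -29.2, 59.8]
tcp_rot: [-2.733, 1.566, 0.796]
force: [1.2, 0.3, -1.4]
width: 49.8
t 5.1 pos [454.4 -29.2  59.8] off_cm [4.08 0.01 0.15] turn [-0.    -0.004  0.002] F [ 1.2  0.3 -1.4] w 49.8 j [-0.33  0.17  2.03  0.01  0.93  0.85]
```

```bash
python3 -m jog '[{"turn":[0,0,0],"offset":[0.3,0,0.05],"jaw":-0.3},{"turn":[0,0,0],"offset":[0.6,0,0.05],"jaw":-0.3},{"turn":[0,0,0],"offset":[0.9,0,0.05],"jaw":-0.3},{"turn":[0,0,0],"offset":[1.2,0,0.05],"jaw":-0.3},{"turn":[0,0,0],"offset":[1.2,0,0.05],"jaw":-0.3}]' 20
python3 d.py 453.2 -29.7 19
```

```text
time_s: 5.6
ee_pos: [453.6, -29.2, 47.3]
tcp_rot: [-2.546, 1.566, 0.983]
force: [-0.2, 0.9, -0.7]
width: 49.7
t 5.6 pos [453.6 -29.2  47.3] off_cm [2.83 0.03 0.06] turn [-0.    -0.004  0.002] F [-0.2  0.9 -0.7] w 49.7 j [-0.33  0.2   2.04  0.01  0.91  0.85]
```

```bash
python3 -m jog '[{"turn":[0,0,0],"offset":[0.6,0,0],"jaw":-0.3},{"turn":[0,0,0],"offset":[1.2,0,0],"jaw":-0.3},{"turn":[0,0,0],"offset":[1.8,0,0],"jaw":-0.3},{"turn":[0,0,0],"offset":[2.3,0,0],"jaw":-0.3},{"turn":[0,0,0],"offset":[2.6,0,0],"jaw":-0.3},{"turn":[0,0,0],"offset":[2.7,0,0],"jaw":-0.3}]' 20
python3 d.py 453.2 -29.7 19
```

```text
time_s: 6.2
ee_pos: [453.5, -29.1, 19.9]
tcp_rot: [-2.408, 1.567, 1.121]
force: [-1.1, 0.4, -0.4]
width: 50.1
t 6.2 pos [453.5 -29.1  19.9] off_cm [0.09 0.05 0.05] turn [ 0.    -0.003  0.003] F [-1.1  0.4 -0.4] w 50.1 j [-0.33  0.26  2.04  0.01  0.84  0.85]
```

```bash
for i in 1 2; do python3 -m jog '[{"turn":[0,0,0],"offset":[0.1,0,0],"jaw":-0.3},{"turn":[0,0,0],"offset":[0.15,0,0],"jaw":-0.3},{"turn":[0,0,0],"offset":[0.15,0,0],"jaw":-0.3}]' 20; done; python3 d.py 453.2 -29.7 19
```

```text
time_s: 6.5
ee_pos: [453.6, -29.1, 19.4]
tcp_rot: [-2.34, 1.567, 1.189]
force: [-3.8, 2.2, 11.7]
width: 49.6
time_s: 6.8
ee_pos: [453.6, -29.1, 19.3]
tcp_rot: [-2.188, 1.567, 1.341]
force: [-8.6, 0.9, 19.9]
width: 50.2
t 6.8 pos [453.6 -29.1  19.3] off_cm [0.03 0.04 0.06] turn [ 0.    -0.002  0.003] F [-8.6  0.9 19.9] w 50.2 j [-0.33  0.26  2.04  0.01  0.84  0.85]
```

Contact came at TCP 19.3 mm, and seating was expected at about 19.5 mm. I'll open the jaws so the core rests freely, then grip it again.

```bash
python3 -m jog '[{"turn":[0,0,0],"offset":[-0.1,0,0],"jaw":0.4},{"turn":[0,0,0],"offset":[-0.1,0,0],"jaw":0.4},{"turn":[0,0,0],"offset":[-0.1,0,0],"jaw":0.4},{"turn":[0,0,0],"offset":[-0.1,0,0],"jaw":0.4},{"turn":[0,0,0],"offset":[-0.1,0,0],"jaw":0.4},{"turn":[0,0,0],"offset":[-0.1,0,0],"jaw":0.4}]'; python3 d.py 453.2 -29.7 19.5;  python3 - <<'E'
from h import *
I=[]
for n in("side","top"):
    p=proj(n,[453,-30,40])[0].astype(int); im=read_camera(n)
    I.append(cv2.resize(im[p[1]-25:p[1]+25,p[0]-25:p[0]+25],(400,400),interpolation=cv2.INTER_CUBIC))
cv2.imwrite("pics/seat.png",np.hstack(I))
E
```

```text
time_s: 7.4
ee_pos: [453.5, -29.1, 20.1]
tcp_rot: [-2.112, 1.567, 1.417]
force: [0.0, 0.3, -0.3]
width: 61.8
t 7.4 pos [453.5 -29.1  20.1] off_cm [0.06 0.05 0.05] turn [-0.    -0.002  0.003] F [ 0.   0.3 -0.3] w 61.8 j [-0.33  0.26  2.04  0.01  0.84  0.85]
```

View pics/seat.png

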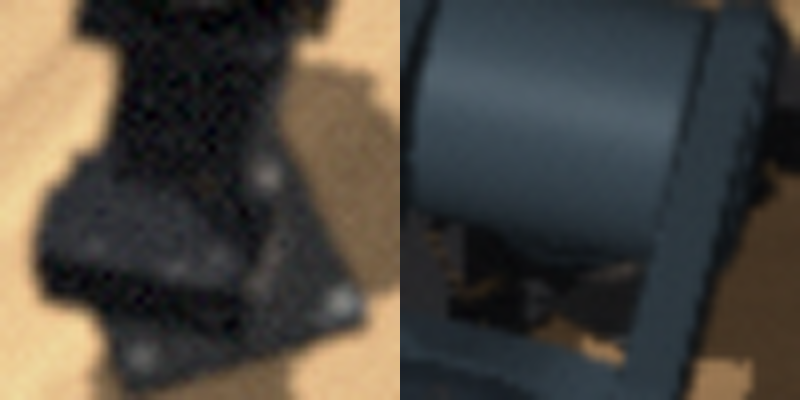

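The fingers hide most of the core, with only a sliver showing at (262,260). The contact height and force are the better evidence that it's home. I'll grip again and lift.

```bash
python3 -m jog '[{"turn":[0,0,0],"offset":[0,0,0],"jaw":-0.3},{"turn":[0,0,0],"offset":[0,0,0],"jaw":-0.3},{"turn":[0,0,0],"offset":[0,0,0],"jaw":-0.3},{"turn":[0,0,0],"offset":[0,0,0],"jaw":-0.3},{"turn":[0,0,0],"offset":[0,0,0],"jaw":-0.3},{"turn":[0,0,0],"offset":[0,0,0],"jaw":-0.3}]' 25
python3 -m jog '[{"turn":[0,0,0],"offset":[-2,0,0],"jaw":-0.3},{"turn":[0,0,0],"offset":[-5,0,0],"jaw":-0.3},{"turn":[0,0,0],"offset":[-9,0,0],"jaw":-0.3},{"turn":[0,0,0],"offset":[-13.5,0,0],"jaw":-0.3},{"turn":[0,0,0],"offset":[-18.5,0,0],"jaw":-0.3},{"turn":[0,0,0],"offset":[-23,0,0],"jaw":-0.3},{"turn":[0,0,0],"offset":[-23,0,0],"jaw":-0.3},{"turn":[0,0,0],"offset":[-23,0,0],"jaw":-0.3}]' 25
python3 d.py 493 -348 239.7 35
```

```text
time_s: 8.1
ee_pos: [453.5, -29.1, 20.2]
tcp_rot: [-2.13, 1.567, 1.4]
force: [0.2, -0.2, -1.2]
width: 49.6
time_s: 8.9
ee_pos: [453.8, -30.1, 251.0]
tcp_rot: [-2.752, 1.567, 0.777]
force: [0.4, 0.2, -1.6]
width: 49.8
t 8.9 pos [453.8 -30.1 251. ] off_cm [ 1.05 30.92  8.4 ] turn [-0.     0.562  0.232] F [ 0.4  0.2 -1.6] w 49.8 j [-0.33 -0.11  1.88  0.    1.37  0.85]
```

```bash
python3 -m jog '[{"turn":[0,0.08,0.033],"offset":[0,4,1.1],"jaw":-0.3},{"turn":[0,0.16,0.066],"offset":[0,8,2.2],"jaw":-0.3},{"turn":[0,0.24,0.1],"offset":[0,12,3.3],"jaw":-0.3},{"turn":[0,0.32,0.13],"offset":[0,16,4.4],"jaw":-0.3},{"turn":[0,0.4,0.165],"offset":[0.3,20,5.4],"jaw":-0.3},{"turn":[0,0.48,0.2],"offset":[0.5,24,6.5],"jaw":-0.3},{"turn":[0,0.53,0.22],"offset":[0.8,28,7.6],"jaw":-0.3},{"turn":[0,0.562,0.232],"offset":[1.05,30.9,8.4],"jaw":-0.3}]'
python3 -m jog '[{"turn":[0,0,0],"offset":[0,0,0],"jaw":-0.3},{"turn":[0,0,0],"offset":[0,0,0],"jaw":-0.3}]'
python3 d.py 493 -348 239.7 35
```

```text
time_s: 9.7
ee_pos: [491.2, -349.3, 236.2]
tcp_rot: [2.762, 0.961, 0.003]
force: [0.0, -0.1, -0.7]
width: 49.6
time_s: 9.9
ee_pos: [489.8, -348.5, 232.8]
tcp_rot: [2.772, 0.964, 0.009]
force: [-0.0, -0.7, -0.9]
width: 49.7
t 9.9 pos [ 489.8 -348.5  232.8] off_cm [-0.39  0.19 -0.63] turn [-0.     0.002  0.006] F [-0.  -0.7 -0.9] w 49.7 j [-1.1   0.01  1.93  0.65  1.01 -0.2 ]
```

```bash
python3 -m jog '[{"turn":[0,0,0.005],"offset":[-0.4,0.2,-0.6],"jaw":-0.3},{"turn":[0,0,0.005],"offset":[-0.4,0.2,-0.6],"jaw":-0.3},{"turn":[0,0,0.005],"offset":[-0.4,0.2,-0.6],"jaw":-0.3},{"turn":[0,0,0.005],"offset":[-0.4,0.2,-0.6],"jaw":-0.3}]'
python3 d.py 493 -348 239.7 35; python3 - <<'E'
from h import *
I=[];d=np.array([-.574,0,.819]);L=np.array([562,-348,141.]);V=L+130*d
for n in("side","top"):
    p=proj(n,[520,-348,200])[0].astype(int); im=read_camera(n); print(n,p,proj(n,[L,V-17.5*d,V+17.5*d]).round(1).tolist(),"crop uv",(7*(proj(n,[L,V-17.5*d,V+17.5*d])-p+28)).round().tolist())
    I.append(cv2.resize(im[p[1]-28:p[1]+28,p[0]-28:p[0]+28],(392,392),interpolation=cv2.INTER_CUBIC))
cv2.imwrite("pics/view.png",np.hstack(I))
E
```

```text
time_s: 10.3
ee_pos: [493.1, -347.4, 240.1]
tcp_rot: [2.764, 0.962, 0.001]
force: [0.0, 0.1, -0.4]
width: 49.6
t 10.3 pos [ 493.1 -347.4  240.1] off_cm [0.03 0.05 0.05] turn [0.    0.002 0.001] F [ 0.   0.1 -0.4] w 49.6 j [-1.09 -0.    1.92  0.64  1.01 -0.19]
side [332 153] [[319.4, 163.0], [339.9, 147.2], [346.8, 141.9]] crop uv [[108.0, 266.0], [251.0, 156.0], [299.0, 119.0]]
top [367 203] [[361.3, 194.2], [371.0, 208.8], [374.3, 213.9]] crop uv [[156.0, 135.0], [224.0, 237.0], [247.0, 272.0]]
```

View pics/view.png

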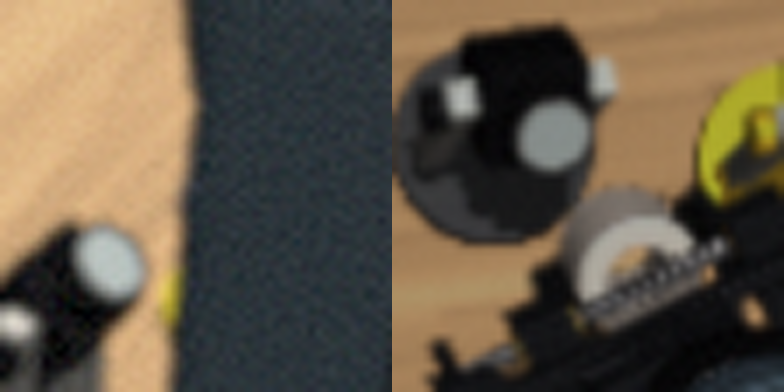

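In the top crop, the rear rim of the core is centred near (640,270), against an expected (639,272). The hole lies along the predicted line from the lens at (548,135). The side view is blocked by the arm. I'll let it settle and hand in.

```bash
python3 -m jog '[{"turn":[0,0,0],"offset":[0,0,0],"jaw":-0.3},{"turn":[0,0,0],"offset":[0,0,0],"jaw":-0.3},{"turn":[0,0,0],"offset":[0,0,0],"jaw":-0.3},{"turn":[0,0,0],"offset":[0,0,0],"jaw":-0.3}]'; python3 d.py 493 -348 239.7 35; python3 -c "
from rig import *;print(abs(get_state()['qd']).max());print(hand_in())"
```

```text
time_s: 10.8
ee_pos: [492.9, -347.7, 239.9]
tcp_rot: [2.764, 0.962, 0.001]
force: [0.3, 0.0, -0.2]
width: 49.8
t 10.8 pos [ 492.9 -347.7  239.9] off_cm [0.02 0.02 0.01] turn [-0.     0.002  0.001] F [ 0.3  0.  -0.2] w 49.8 j [-1.09 -0.    1.92  0.64  1.01 -0.19]
0.0009660058376593591
the job is handed in; nothing more can be done
None
```

I slid the tall core onto the gauge pin until it bottomed out, lifted it off, and handed in at about 10.8 s while still holding it in front of the inspection camera.

- **Seating:** The core went down with almost no side force. Firm contact (12–20 N) came at TCP height 19.3 mm, against about 19.5 mm expected for fully home. I opened the jaws there for about 0.6 s so it rested freely. The fingers hid it from both cameras, so this rests on height and force, not a picture.
- **Final hold:** The gripper is within 0.5 mm and 0.002 rad of the pose I worked out for holding the core at `view_point`. The jaws are at 49.8 mm on the 50 mm core with a 25 N grip set, and the arm is at rest.
- **Last picture:** In the top view the core's rear rim lies within about 1 camera pixel (3 mm) of where it should be. The arm blocked the side view, so I had no second view to confirm it.
- **Disagreement:** The lens height came out at 147 mm from the two cameras, against 141 mm from the given dimensions. I used the given dimensions; the difference is well inside the 20 mm and 25 mm limits.
- **Other objects:** I kept clear of the other cores, film can and cassette, but did not re-measure them at the end.

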